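# Open and hold the illuminator's filter hatch

## Robot

A 7-joint arm with a two-finger parallel gripper is mounted at the origin on the work surface. World frame = base frame: x ahead of the robot, y to its left, z up, the work surface at z = 0. Lengths are in m, angles in rad, forces in N, time in s.
With the tool pointing down it reaches from about 0.35 to 0.9 m from the base axis. Payload 8.1 kg.
Tool frame: the origin (TCP) lies on the centre line of the jaws, within the pads' length; the fingertips stand 19 mm ahead of it and the grasp point (between the pads) is the TCP; z points along the fingers, y is the direction in which the jaws open and shut (so a half turn about z gives the same grasp; the last joint's range is limited). The gripper opens to 92 mm and grips with 3 to 60 N. Pads are 19 mm wide; open, the fingers measure 130 mm over their backs; the gripper's body (75 mm by 190 mm) begins 47 mm behind the grasp point.
Start: joints at [1.081, 0.434, 0.025, 1.573, -0.012, 1.134, -0.075], TCP at [0.236, -0.579, 0.246] pointing down, gripper open.
Joint ranges: [-2.62, 2.62], [-0.44, 2.09], [-1.27, 1.32], [0.08, 2.57], [-1.32, 4.46], [0.12, 2], [-2.74, 2.74]. Speed limits (rad/s): [2.22, 2.22, 3.01, 3.01, 3.14, 3.14, 3.14].

## Interface

Orientations are given as a rotation vector (axis times angle).
In Python, from cell import monitor, imaging, workorder, outline_of gives the robot as it stands.
- The arm moves only by the tool move_arm, never from a script. Its argument "series" is a list of rows, each a list of 6 numbers: the shift along the world's x, y, z in cm, then the turn, a rotation vector about the world's x, y, z in degrees. A call has 1 to 8 rows; each row shifts and turns the commanded pose from where the row before left it; what a row does not reach is not made up. A row lasts 1/10 s, in which the tool goes at most 50 mm and 8.59 degrees, less where a joint would pass 70% of its speed; a pose out of reach is approached as far as the arm can. A call with a gripper value outside its range is refused whole. "grip" is the opening, from 0 (shut) to 1 (fully open), set as the call begins (left out, the last holds). The fingers move at their own pace and stop on an object; "force" is the grip in N (left out, the last holds). Time passes only in rows, so rows that do not move let the fingers close. It gives the time, the measured TCP pose, the force and the opening at its end, in the units of the state.
- monitor.observe(): the state, without advancing time (a new reading comes with each control period).
- imaging.get_image(name): name is "scene" or "top" or "wrist"; returns a dict with "color" (384x512x3 uint8, red, green, blue), "fx", "fy", "cx", "cy" (pixels), "dist_coeffs" ([k1, k2, p1, p2, k3] as OpenCV has them; the pictures are not rectified), "rvec" (rotation vector, rad) and "tvec" (3), from world to camera coordinates, as OpenCV has them; the wrist camera has in their place "mount" (4x4, takes a point from camera to tool coordinates, whose origin is the TCP and whose axes are the flange's). Camera axes: x right, y down, z forward; pixel columns grow to the right and rows downward; lengths in m; the calibration is good to about 2 mm. A picture is of the moment at which its call begins: read the wrist's pose just before it. There is no depth.
- workorder.sign_off(): hands the job in, once; it reports no verdict.
Trained networks look in the newest picture that a camera, given by its name, has taken for a name from the list of things; names that differ only in an ending like _2 or _b are one class to them, and where a whole thing is asked for, a point or a joint stands for the part that bears it (a point fixed in the world has none). Each returns a list of dicts, best first, with "p" (0 to 1); they miss things now and then, are a little off and sometimes report something else, mostly with a low value. They report only what shows in the picture. A call takes as long as a camera call. They do not tell look-alikes from the thing itself.
- outline_of(camera, thing): "mask" (384x512 bool, what is visible of it) and "rect" ([left, top, width, height] in pixels, round what is visible of it).
The state is a dict: "clock": time; "joints": joint angles; "dq": joint speeds; "joint_efforts": joint torques, N m; "position": TCP position; "ee_rot": TCP orientation; "force": force on the tool from outside, world axes, zero at the start; "ft_torque": the same for the moment, N m; "width": opening from 0.0 (shut) to 1.0 (fully open).
Only numpy, scipy, OpenCV 4.12 (cv2) and the standard library are available. Lean on these libraries where they do the work, as an engineer would, in place of code of your own. Each camera call takes 0.05 s, during which the arm holds its last target. There are 200 camera calls.

## Task

Fit the red key handle onto the square brass shaft on the illuminator's hatch, down until it is fully home. Before turning it, tug the hatch sideways with the handle, away from the yellow stripe, to learn whether the hatch is caught; if it is caught, turn the handle counter-clockwise to release it. Then slide the hatch fully open and finish while still gripping the handle, fully home on the shaft, and holding the hatch open against its closing spring; leave the other things on the bench where they are.

Things in the scene. Friction and masses are not known exactly. Their poses are not given: they have to be found in the camera images.
- handle_mid (a point): loose red key handle, 62 mm tall, about 0.12 kg, standing bore down; point on its axis, 31 mm above its underside. Red grip blade: 52 mm along x, 14 mm thick along y, from 32 to 62 mm above the underside; grip across the 14 mm. Below it a black hub 36 x 36 x 32 mm with a square bore, 16.8 mm wide, 26 mm deep, mouth chamfered 3 mm, flats parallel to x and y
- shaft_tip (a point): top centre of the upright brass shaft on the hatch: 15 mm square, flats parallel to this point's x and y, 24 mm tall above the hatch, last 10 mm tapered to 6 mm. Any quarter turn of the handle fits; play 0.9 mm a side, 0.12 rad. Home: handle's underside on the hatch, 24 mm below this point. The point moves and turns with hatch and shaft
- housing_top (a point): fixed illuminator box, 200 (x) x 300 (y) x 100 mm high; point at the centre of its grey top, axes are the box's. On it a steel hatch, 142 x 170 x 6 mm, top face 106 mm above the bench, between rails along y (tops 110 mm above the bench). It opens along +y, away from the yellow stripe at the -y end. Shut, its shaft stands 5 mm to -y of this point
- hatch (a joint): travel of the hatch along the box's +y, m: 0 shut, 0.05 fully open at its stop. A spring shuts it: about 3.5 N to start moving, about 6.5 N fully open. When caught it gives only 6 to 8 mm, then stops firmly
- spindle (a joint): turn of the shaft in the hatch, rad, counter-clockwise from above: stops at 0 and 1.2; starts below 0.06, stays where left (friction 0.06 N m). It shifts a hidden double-ended bolt; a hidden keeper is at one end or the other, so only a tug tells if it is caught. If caught at the start, it is free once past 0.55; if free at the start, turning past 0.65 would catch it
- trays_mid (a point): stack of amber wafer trays, 110 x 110 x 52 mm, bystander; the point is at its centre
- objective_mid (a point): steel microscope objective with blue ring, 34 mm across, 48 mm tall, bystander; the point is at its centre
- filter_ring_mid (a point): black filter ring, 44 mm across, 8 mm thick, bystander; the point is at its centre
- vial_mid (a point): amber glass vial with white cap, 36 mm across, 65 mm tall, bystander; the point is at its centre
- driver_grip (a point): screwdriver lying down, 160 mm long; the point is on its handle, bystander
- carrier_mid (a point): open amber carrier with dividers, 110 x 90 x 30 mm, bystander; the point is at its centre
- lens_cap_mid (a point): black lens cap, 50 mm across, 15 mm thick, bystander; the point is at its centre
Things that resemble listed ones, but are neither listed nor needed, are in the scene too. There is more than one size of the part that bears handle_mid; the job needs the middle-sized.

How it is judged:
On the way, in this order (a step that is already met when the one before it is completed fails the run):
1. the handle is fully home on the square shaft (z of handle_mid in the frame of shaft_tip between 0.003 and 0.011 m and horizontal distance between handle_mid and shaft_tip below 0.005 m and angle between handle_mid's own z axis and vertical below 0.15 rad), for 0.1 s.
2. with the handle on and the shaft not yet turned, the hatch is tugged at least 4 mm (all of step 1 and value of joint hatch above 0.004 m and value of joint spindle below 0.45 rad and contact force between the fingers and handle above 1 N), for 0.05 s.
At the end, for the whole second after the job is handed in: the hatch is at least 37 mm open of 50 and still (under 20 mm/s); the handle is home on the shaft (within 4 mm of its seat, 5 mm of the axis, upright within 0.15 rad), gripped by the fingers (over 3 N), which do not press on hatch or shaft themselves (under 2 N) (all of step 1 and value of joint hatch above 0.037 m and velocity of joint hatch between -0.02 and 0.02 m/s and contact force between the fingers and handle above 3 N and contact force between the fingers and hatch below 2 N); the arm keeps its last pose, push and grip.
It fails at once if one of the seven bystanders is moved more than 25 mm (distance of any of trays_mid, objective_mid, filter_ring_mid, vial_mid, driver_grip, carrier_mid, lens_cap_mid from where it was at the start of the episode above 0.025 m).
It also fails if it takes over 48 s, if anything falls off the work surface, if the arm or the gripper's body presses on something with over 40 N, if the wrist force passes 120 N, or if a joint passes its speed limit or range.

## Working session

There is one attempt and no reset: what is moved stays moved. The work goes in short steps, Python scripts to look and compute and a tool call to move; the robot and the scene stay as the last step left them, time stands still between calls to the robot, and variables do not carry over. Pictures are saved under pics/ and viewed, about 8 in all and at most 12, crops included, and the job is handed in when it is done.

Besides the shell and the picture viewer there is one more tool, called after "Request:" by a JSON object that holds its "api" and its "payload". move_arm: Moves the arm, as the interface text tells. Its arguments: {"type":"object","properties":{"series":{"type":"array"},"grip":{"type":"number"},"force":{"type":"number"}},"required":["series"]}

```bash
ls; mkdir -p pics; cat > h.py <<'E'
import numpy as np, cv2, sys
from cell import monitor, imaging, workorder, outline_of
def K(d): return np.array([[d['fx'],0,d['cx']],[0,d['fy'],d['cy']],[0,0,1]]), np.array(d['dist_coeffs'])
def pose(d,s=None):
    if 'rvec' in d and d['rvec'] is not None:
        return cv2.Rodrigues(np.array(d['rvec'],float))[0], np.array(d['tvec'],float).ravel()
    T=np.eye(4); T[:3,:3]=cv2.Rodrigues(np.array(s['ee_rot'],float))[0]; T[:3,3]=s['position']
    M=np.linalg.inv(T@np.array(d['mount'])); return M[:3,:3],M[:3,3]
def ray(d,uv,z,s=None):
    k,D=K(d);R,t=pose(d,s)
    n=cv2.undistortPoints(np.array(uv,float).reshape(-1,1,2),k,D).reshape(-1,2)
    r=np.c_[n,np.ones(len(n))]@R; c=-R.T@t
    return c+r*((z-c[2])/r[:,2])[:,None]
def proj(d,P,s=None):
    k,D=K(d);R,t=pose(d,s)
    return cv2.projectPoints(np.array(P,float).reshape(-1,3),cv2.Rodrigues(R)[0],t,k,D)[0].reshape(-1,2)
def save(im,n): cv2.imwrite('pics/'+n,im[...,::-1])
E
python3 - <<'E'
from h import *
s=monitor.observe();print(s['clock'],s['position'],s['ee_rot'],s['force'],s['ft_torque'])
for n in ['top','scene']:
    d=imaging.get_image(n); save(d['color'],n+'0.png')
    for t in ['handle_mid','shaft_tip','hatch']:
        for o in outline_of(n,t)[:5]: print(n,t,round(o['p'],2),o['rect'])
E
```

```text
pics
0.0 [ 0.23551496 -0.57842081  0.24495252] [-3.08159319e+00 -6.03394860e-01  7.12501769e-04] [-0.43529214 -0.33956827  0.58651811] [ 0.08501896 -0.02424615  0.02125058]
top handle_mid 0.7 [174.3, 171.6, 12.7, 10.9]
top handle_mid 0.59 [187.8, 190.8, 12.4, 20.5]
top handle_mid 0.5 [178.8, 155.9, 11.7, 9.7]
top hatch 0.66 [259.3, 156.7, 54.6, 43.0]
scene handle_mid 0.69 [298.0, 279.8, 21.9, 24.7]
scene handle_mid 0.67 [255.7, 146.9, 38.6, 29.0]
scene handle_mid 0.61 [268.6, 293.7, 20.6, 20.6]
scene handle_mid 0.58 [311.8, 242.8, 26.9, 36.7]
scene shaft_tip 0.51 [221.8, 187.3, 7.4, 5.1]
scene hatch 0.86 [192.6, 169.0, 64.8, 44.8]
```

```bash
python3 - <<'E'
import cv2,numpy as np
a=cv2.imread('pics/top0.png');b=cv2.imread('pics/scene0.png')
print(a.shape)
cv2.imwrite('pics/c1.png',cv2.resize(a[100:280,120:360],None,fx=3.3,fy=3.3,interpolation=cv2.INTER_CUBIC))
cv2.imwrite('pics/c2.png',cv2.resize(b[120:330,160:420],None,fx=2.8,fy=2.8,interpolation=cv2.INTER_CUBIC))
E
```

```text
(384, 512, 3)
```

View pics/c1.png

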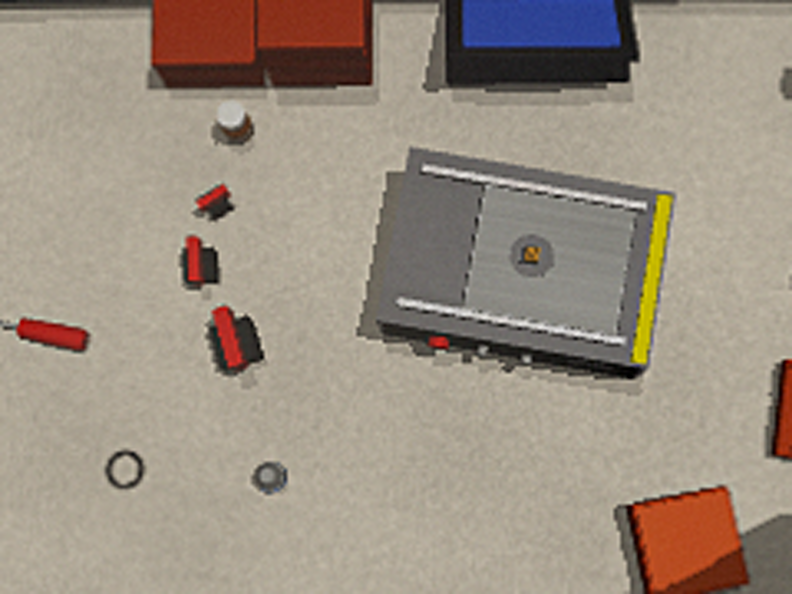

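View pics/c2.png

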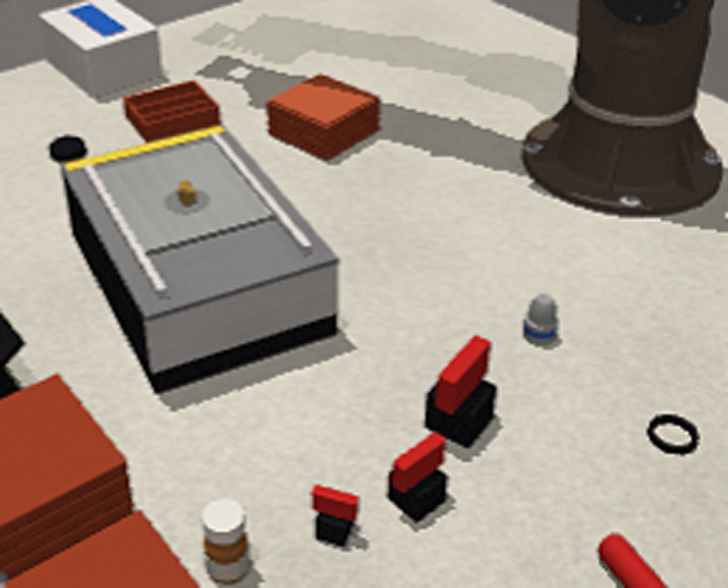

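The top view shows three handles: small at crop (215,200), middle at (200,262) and large at (235,340). The box is at right with the shaft at (531,254), and the yellow stripe is at its right end. The scene view agrees: the middle handle is at (417,478), with the vial near the small one.

```bash
python3 - <<'E'
from h import *
d=imaging.get_image('top'); sc=imaging.get_image('scene')
im=d['color'].astype(int)
red=((im[...,0]>140)&(im[...,1]<60)&(im[...,2]<60)).astype(np.uint8)
n,l,st,c=cv2.connectedComponentsWithStats(red)
for i in range(1,n):
    if st[i,4]>15 and 170<c[i,0]<205 and 150<c[i,1]<215:
        ys,xs=np.where(l==i); P=ray(d,np.c_[xs,ys],0.058)[:,:2]
        r=cv2.minAreaRect((P*1000).astype(np.float32)); print('blade',st[i],r)
f=lambda u:[120+u[0]/3.3,100+u[1]/3.3]
print('shaft',ray(d,[f((531,254))],.130))
print('rail/box top corners',ray(d,[f((411,150)),f((674,194)),f((637,372)),f((379,325))],.1))
print('hatch',outline_of('top','hatch')[0]['rect'])
for nm,u in dict(vial=(232,115),small=(215,203),large=(235,340),objective=(270,475)).items(): print(nm,ray(d,[f(u)],.04))
g=lambda u:[160+u[0]/2.8,120+u[1]/2.8]
print('scene shaft',ray(sc,[g((186,182))],.130),'box',ray(sc,[g((148,318)),g((337,260)),g((65,166))],.1))
print('scene mid handle blade top',ray(sc,[g((393,468)),g((441,437))],.062))
k=-cv2.Rodrigues(pose(d)[0])[0];print('cam',-pose(d)[0].T@pose(d)[1])
s=monitor.observe();print(s['clock'],cv2.Rodrigues(np.array(s['ee_rot']))[0].round(3)); w=imaging.get_image('wrist');print(w['mount'],w['fx'])
E
```

```text
blade [180 156   9   6  19] ((650.857666015625, 238.56224060058594), (7.436388969421387, 33.618865966796875), 31.569515228271484)
blade [177 172   4  13  40] ((576.7733764648438, 256.9058837890625), (46.445396423339844, 11.304102897644043), 1.6569255590438843)
blade [185 193   8  18  80] ((487.3719177246094, 217.34310913085938), (66.98114776611328, 16.29323387145996), 16.972091674804688)
shaft [[ 0.56262384 -0.12293161  0.13      ]]
rail/box top corners [[ 0.68849014  0.00712366  0.1       ]
 [ 0.63575541 -0.28469149  0.1       ]
 [ 0.43761149 -0.2373965   0.1       ]
 [ 0.49108959  0.04224448  0.1       ]]
hatch [260.2, 154.2, 51.1, 45.8]
vial [[0.7509307  0.21963777 0.04      ]]
small [[0.64468681 0.23686014 0.04      ]]
large [[0.48406023 0.20994374 0.04      ]]
objective [[0.33129319 0.16751695 0.04      ]]
scene shaft [[ 0.5661709  -0.12234062  0.13      ]] box [[ 0.69197058  0.01364447  0.1       ]
 [ 0.49983674  0.04914637  0.1       ]
 [ 0.63478982 -0.27716215  0.1       ]]
scene mid handle blade top [[0.60642622 0.25987823 0.062     ]
 [0.55190765 0.25802232 0.062     ]]
cam [ 0.28080606 -0.04077665  1.48170508]
0.55 [[ 0.926  0.377 -0.   ]
 [ 0.377 -0.926 -0.   ]
 [-0.     0.    -1.   ]]
[[ 1.17882278e-04 -9.52179988e-01 -3.05537651e-01  8.17988330e-02]
 [ 9.99999626e-01 -1.49521371e-04  8.51788610e-04  2.71316079e-04]
 [-8.56740477e-04 -3.05537638e-01  9.52179614e-01 -1.38329389e-01]
 [ 0.00000000e+00  0.00000000e+00  0.00000000e+00  1.00000000e+00]] 274.3226648770828
```

Request:
{"api": "move_arm", "payload": {"series": [[2.7, 3.8, 0, 0, 0, -3], [2.7, 3.8, 0, 0, 0, -3], [2.7, 3.8, 0, 0, 0, -3], [2.7, 3.8, 0, 0, 0, -3], [2.7, 3.8, 0, 0, 0, -3], [2.7, 3.8, 0, 0, 0, -3], [2.7, 3.8, 0, 0, 0, -3], [2.7, 3.8, 0, 0, 0, -3]]}}

```text
clock: 1.4
position: [0.4526, -0.2732, 0.2461]
ee_rot: [3.141, -0.054, 0.001]
force: [0.8, -1.3, 0.3]
width: 1.003
```

Request:
{"api": "move_arm", "payload": {"series": [[2.7, 3.8, 0, 0, 0, -2], [2.7, 3.8, 0, 0, 0, -2], [2.7, 3.8, 0, 0, 0, -2], [2.7, 3.8, 0, 0, 0, -2], [0, 0, 0, 0, 0, 0], [0, 0, 0, 0, 0, 0], [0, 0, 0, 0, 0, 0]]}}

```text
clock: 2.1
position: [0.5592, -0.124, 0.2457]
ee_rot: [3.129, -0.271, -0.001]
force: [-0.6, 0.5, -0.4]
width: 1.0
```

```bash
python3 - <<'E'
from h import *
s=monitor.observe();print(s['clock'],s['position'],s['force'])
R=cv2.Rodrigues(np.array(s['ee_rot']))[0];print(np.degrees(np.arctan2(R[1,0],R[0,0])),R[:,2])
w=imaging.get_image('wrist');save(w['color'],'w1.png')
for t in ['hatch','shaft_tip']:
    for o in outline_of('wrist',t)[:2]: print(t,o['p'],o['rect'])
E
```

```text
2.1 [ 0.55918227 -0.12401587  0.24569352] [-0.58463815  0.51456521 -0.37672196]
-9.90047102360539 [-4.95742734e-04 -7.36530446e-04 -9.99999606e-01]
hatch 0.58 [184.4, 114.7, 173.4, 129.2]
shaft_tip 0.61 [240.6, 173.6, 16.9, 19.2]
```

View pics/w1.png

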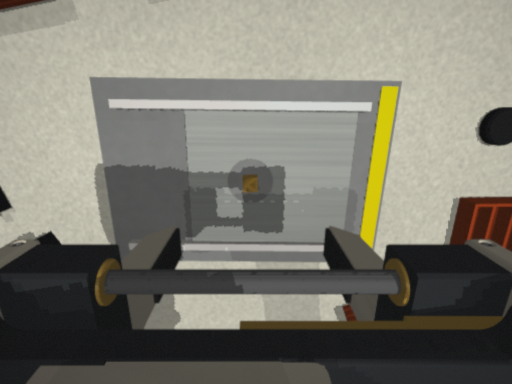

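```bash
python3 - <<'E'
from h import *
from scipy.optimize import minimize
s=monitor.observe();w=imaging.get_image('wrist')
im=w['color'].astype(int)
m=((im[...,0]-im[...,2]>50)&(im[...,0]>80)).astype(np.uint8); m[:150]=0;m[215:]=0;m[:,:225]=0;m[:,280:]=0
n,l,st,c=cv2.connectedComponentsWithStats(m);i=1+np.argmax(st[1:,4]);m=(l==i);print(st[i],c[i])
def model(p):
    P=[]
    for z,h in((.106,.0075),(.120,.0075),(.130,.003)):
        for a in(-1,1):
            for b in(-1,1):
                q=np.array([a*h,b*h]);C,S=np.cos(p[2]),np.sin(p[2]);P.append([p[0]+C*q[0]-S*q[1],p[1]+S*q[0]+C*q[1],z])
    u=proj(w,P,s); big=np.zeros((384*4,512*4),np.uint8)
    cv2.fillConvexPoly(big,cv2.convexHull(np.round(u*4+1.5).astype(np.int32)),255); return cv2.resize(big,(512,384),interpolation=cv2.INTER_AREA)/255.
f=lambda p:np.abs(model(p)-m).sum()
x0=[*ray(w,[c[i]],.12,s)[0,:2],np.radians(-10)]
r=minimize(f,x0,method='Nelder-Mead',options=dict(initial_simplex=np.array([x0]*4)+np.vstack([np.zeros(3),np.diag([.004,.004,.2])])));print(r.x,np.degrees(r.x[2]),r.fun,m.sum())
# yellow stripe & rails for yaw
A=ray(w,[(94,79),(400,82)],.1,s);v=A[0]-A[1];print('box edge +y ang',np.degrees(np.arctan2(v[1],v[0])))
wh=((im.min(2)>185)&(np.ptp(im,2)<14)).astype(np.uint8);wh[:95]=0;wh[115:]=0
ys,xs=np.where(wh[:,115:370]);xs+=115;P=ray(w,np.c_[xs,ys],.11,s)[:,:2]
v=cv2.fitLine(P.astype(np.float32),cv2.DIST_HUBER,0,1e-4,1e-4).ravel();print('rail',np.degrees(np.arctan2(v[1],v[0])),len(xs),v[2:])
print(proj(w,[[.5626,-.1229,.13]],s))
E
```

```text
[243 177  14  15 194] [249.62886598 184.03608247]
[ 0.56373249 -0.12383432 -0.15941901] -9.13403631117603 77.33333333333334 194
box edge +y ang 79.52649589283273
rail 79.471344 1978 [ 0.64141715 -0.13174789]
[[248.73031826 190.54468552]]
```

Request:
{"api": "move_arm", "payload": {"series": [[0, 4.7, 0, 0, 0, 1.5], [0, 4.7, 0, 0, 0, 1.5], [0, 4.7, 0, 0, 0, 1.5], [0, 4.7, 0, 0, 0, 1.5], [0, 4.7, 0, 0, 0, 1.5], [0, 4.7, 0, 0, 0, 1.5], [0, 4.7, 0, 0, 0, 1.5], [0, 4.7, 0, 0, 0, 1.5]]}}

```text
clock: 3.1
position: [0.5598, 0.2541, 0.246]
ee_rot: [3.141, 0.058, 0.001]
force: [0.2, -0.6, 0.4]
width: 1.0
```

Request:
{"api": "move_arm", "payload": {"series": [[1.8, 0, -3, 0, 0, 0], [0, 0, -2.5, 0, 0, 0], [0, 0, 0, 0, 0, 0], [0, 0, 0, 0, 0, 0], [0, 0, 0, 0, 0, 0]]}}

```text
clock: 3.6
position: [0.5785, 0.253, 0.1925]
ee_rot: [-3.14, -0.058, -0.003]
force: [0.1, 0.8, 0.4]
width: 1.001
```

```bash
python3 - <<'E'
from h import *
s=monitor.observe();w=imaging.get_image('wrist');save(w['color'],'w2.png')
R=cv2.Rodrigues(np.array(s['ee_rot']))[0];print(s['position'],np.degrees(np.arctan2(R[1,0],R[0,0])))
im=w['color'].astype(int)
red=((im[...,0]>110)&(im[...,1]<70)&(im[...,2]<70)).astype(np.uint8)
n,l,st,c=cv2.connectedComponentsWithStats(red)
for i in range(1,n):
    if st[i,4]>30: print(st[i],c[i],ray(w,[c[i]],.055,s)[0])
E
```

```text
[0.57845331 0.25302165 0.1925028 ] 2.105660572728738
[248 102  36  27 385] [265.41818182 115.17402597] [0.65177548 0.24194052 0.055     ]
[240 169  13  40 359] [245.90529248 184.454039  ] [0.58141457 0.25872361 0.055     ]
[ 76 221  62  27 743] [102.17227456 235.13997308] [0.51715672 0.41617999 0.055     ]
[272 253  19  16 245] [281.11020408 261.24897959] [0.49146164 0.215642   0.055     ]
[282 294  18  14 203] [290.67487685 299.87192118] [0.4390177  0.20049466 0.055     ]
```

View pics/w2.png

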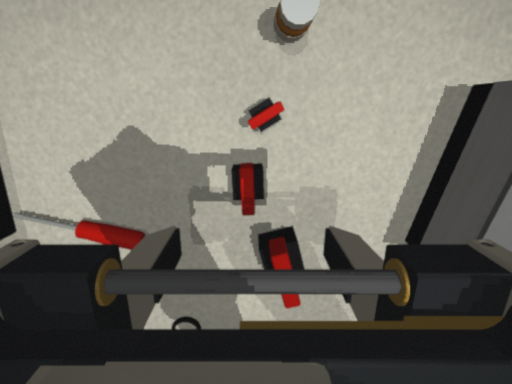

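The wrist view shows the middle handle at (247,188), blade along the tool x axis. The large handle is at (285,265) and the small one at (265,115). Next I'll fit the blade model, and refit the shaft from the stored picture.

```bash
cat >> h.py <<'E'
from scipy.optimize import minimize
def fit(d,s,m,levels,x0,off=0):
    def model(p):
        C,S=np.cos(p[2]),np.sin(p[2]);P=[]
        for z,a,b in levels:
            for i in(-1,1):
                for j in(-1,1): P.append([p[0]+C*a*i-S*b*j,p[1]+S*a*i+C*b*j,z])
        u=proj(d,P,s);B=np.zeros((1536,2048),np.uint8)
        cv2.fillConvexPoly(B,cv2.convexHull(np.round(u*4+1.5).astype(np.int32)),255)
        return cv2.resize(B,(512,384),interpolation=cv2.INTER_AREA)/255.
    f=lambda p:np.abs(model(p)-m).sum()
    X=np.array([x0]*4)+np.vstack([np.zeros(3),np.diag([.004,.004,.15])])
    r=minimize(f,x0,method='Nelder-Mead',options=dict(initial_simplex=X))
    return r.x,r.fun,m.sum(),model(r.x).sum()
E
python3 - <<'E'
from h import *
s=monitor.observe();w=imaging.get_image('wrist');im=w['color'].astype(int)
red=((im[...,0]>110)&(im[...,1]<70)&(im[...,2]<70));red[:160]=0;red[220:]=0;red[:,:235]=0;red[:,262:]=0
print(fit(w,s,red,[(.032,.026,.007),(.062,.026,.007)],[.580,.2575,.035]))
m=imaging.get_image('wrist')['color'][155:225,215:290]
i=cv2.imread('pics/w1.png')[150:215,215:285];
cv2.imwrite('pics/z.png',np.hstack([cv2.resize(i,(400,400),interpolation=0),cv2.resize(m[...,::-1],(400,400),interpolation=0)]))
E
```

```text
(array([0.58320014, 0.25824877, 0.02351276]), np.float64(401.4039215686274), np.int64(353), np.float64(753.407843137255))
```

View pics/z.png

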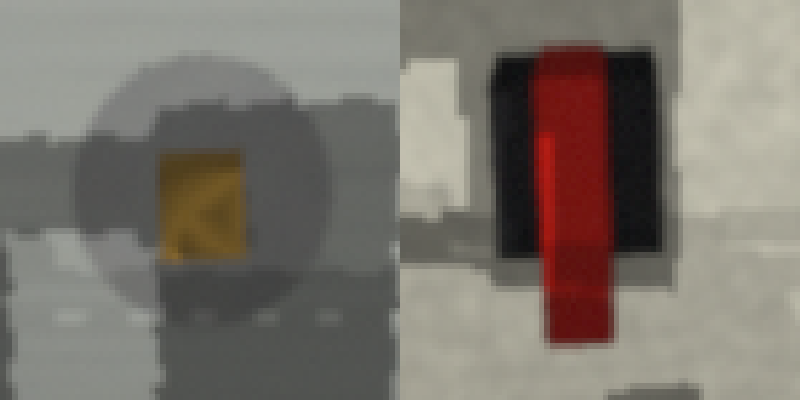

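```bash
python3 - <<'E'
from h import *
s=monitor.observe();w=imaging.get_image('wrist');im=w['color'].astype(int)
red=(im[...,0]-im[...,1]>50);red[:158]=0;red[220:]=0;red[:,:235]=0;red[:,265:]=0
print('blade',fit(w,s,red,[(.032,.026,.007),(.062,.026,.007)],[.580,.2575,.035]))
s1=dict(position=[0.55918227,-0.12401587,0.24569352]);s1['ee_rot']=np.array([3.129,-0.271,-0.001])
im=cv2.imread('pics/w1.png')[...,::-1].astype(int)
m=im[...,0]-im[...,2]>30;m[:172]=0;m[195:]=0;m[:,:240]=0;m[:,261:]=0
print('shaft',fit(w,s1,m,[(.106,.0075,.0075),(.12,.0075,.0075),(.13,.003,.003)],[.5637,-.1238,-.17]))
# disc
E
```

```text
blade (array([0.57522413, 0.257671  , 0.05811125]), np.float64(106.87058823529412), np.int64(662), np.float64(750.6196078431373))
shaft (array([ 0.5648704 , -0.12397288, -0.17215671]), np.float64(18.137254901960787), np.int64(255), np.float64(271.2549019607843))
```

```bash
python3 - <<'E'
from h import *
s=monitor.observe();w=imaging.get_image('wrist');im=w['color'].astype(int)
red=(im[...,0]-im[...,1]>50);red[:158]=0;red[220:]=0;red[:,:235]=0;red[:,265:]=0
for r in range(158,220,3): 
    x=np.where(red[r])[0]; print(r,(x.min(),x.max()) if len(x) else None,end=' ')
print()
for x0 in ([.580,.258,.0],[.577,.258,.03],[.573,.258,.06],[.583,.258,.06]):
  for L in ([(.032,.026,.007),(.062,.026,.007)],[(.0,.018,.018)]):
    if len(L)==2: print(fit(w,s,red,L,x0))
C,S=np.cos(.035),np.sin(.035)
print(proj(w,[[.577+C*a*.026-S*b*.007,.258+S*a*.026+C*b*.007,z] for z in(.032,.062) for a in(-1,1) for b in(-1,1)],s).round(1))
print(proj(w,[[.577+C*a-S*b,.258+S*a+C*b,z] for z in(.0,.032) for a in(-.018,.018) for b in(-.018,.018)],s).round(1))
E
```

```text
158 None 161 None 164 (np.int64(242), np.int64(252)) 167 (np.int64(240), np.int64(252)) 170 (np.int64(239), np.int64(253)) 173 (np.int64(240), np.int64(253)) 176 (np.int64(240), np.int64(253)) 179 (np.int64(240), np.int64(253)) 182 (np.int64(240), np.int64(253)) 185 (np.int64(240), np.int64(253)) 188 (np.int64(240), np.int64(253)) 191 (np.int64(241), np.int64(254)) 194 (np.int64(241), np.int64(254)) 197 (np.int64(241), np.int64(254)) 200 (np.int64(241), np.int64(253)) 203 (np.int64(242), np.int64(253)) 206 (np.int64(242), np.int64(253)) 209 (np.int64(243), np.int64(253)) 212 (np.int64(243), np.int64(253)) 215 None 218 None 
(array([0.5751426 , 0.2575418 , 0.05533972]), np.float64(107.2235294117647), np.int64(661), np.float64(751.3764705882353))
(array([0.57344966, 0.25748424, 0.06318635]), np.float64(105.47450980392156), np.int64(661), np.float64(751.2352941176471))
(array([0.57492738, 0.25747716, 0.06558044]), np.float64(107.03529411764706), np.int64(661), np.float64(752.5529411764705))
(array([0.57321656, 0.25719311, 0.06393038]), np.float64(108.03921568627452), np.int64(661), np.float64(752.921568627451))
[[253.1 204.2]
 [241.  204.2]
 [253.3 159.7]
 [240.6 159.7]
 [253.2 214. ]
 [239.9 213.9]
 [253.4 165.4]
 [239.4 165.4]]
[[261.8 189.5]
 [233.2 189.5]
 [262.2 161.3]
 [232.7 161.2]
 [262.7 197.7]
 [231.4 197.6]
 [263.2 166.9]
 [230.7 166.8]]
```

Request:
{"api": "move_arm", "payload": {"series": [[-0.25, 0.5, -2.8, 0, 0, 1.5], [0, 0, -2.8, 0, 0, 0], [0, 0, -2.8, 0, 0, 0], [0, 0, -2.8, 0, 0, 0], [0, 0, -2.8, 0, 0, 0], [0, 0, 0, 0, 0, 0], [0, 0, 0, 0, 0, 0], [0, 0, 0, 0, 0, 0]]}}

```text
clock: 4.65
position: [0.5763, 0.2588, 0.0526]
ee_rot: [-3.139, -0.1, -0.004]
force: [0.1, -0.8, 0.8]
width: 1.004
```

Request:
{"api": "move_arm", "payload": {"series": [[0, 0, 0, 0, 0, 0], [0, 0, 0, 0, 0, 0], [0, 0, 0, 0, 0, 0], [0, 0, 0, 0, 0, 0], [0, 0, 0, 0, 0, 0], [0, 0, 0, 0, 0, 0], [0, 0, 0, 0, 0, 0], [0, 0, 0, 0, 0, 0]], "grip": 0, "force": 40}}

```text
clock: 5.45
position: [0.5753, 0.2583, 0.051]
ee_rot: [-3.14, -0.1, -0.0]
force: [-4.4, -0.8, 19.5]
width: 0.356
```

Request:
{"api": "move_arm", "payload": {"series": [[0, 0, 0, 0, 0, 0], [0, 0, 0, 0, 0, 0], [0, 0, 0, 0, 0, 0]]}}

```text
clock: 5.75
position: [0.5758, 0.2584, 0.0514]
ee_rot: [-3.14, -0.1, -0.002]
force: [0.2, 0.2, 6.6]
width: 0.149
```

```bash
python3 - <<'E'
from h import *
s=monitor.observe();print(s['position'],s['force'],s['ft_torque'],s['width'])
w=imaging.get_image('wrist');d=imaging.get_image('scene')['color'][220:320,250:380]
save(np.hstack([cv2.resize(w['color'],(400,300)),cv2.resize(d,(390,300),interpolation=2)]),'g1.png')
E
```

```text
[0.57582032 0.25837576 0.05141792] [0.1523294  0.2185522  6.58902287] [-0.04894309  0.02455032 -0.08709188] 0.14853824499689836
```

View pics/g1.png

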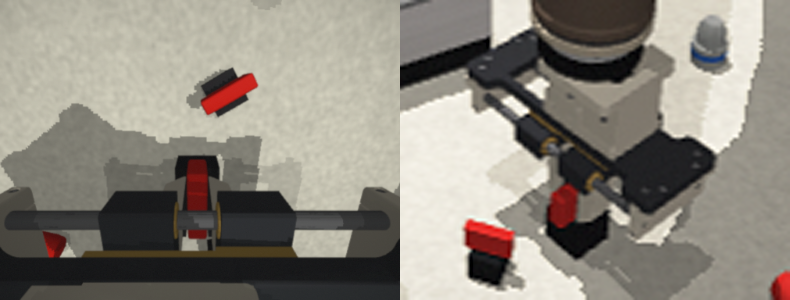

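Gripped: the opening reads 13.7 mm, and the scene crop shows the middle handle between the fingers. Lifting.

Request:
{"api": "move_arm", "payload": {"series": [[0, 0, 1, 0, 0, 0], [0, 0, 3, 0, 0, 0], [0, 0, 4, 0, 0, 0], [0, 0, 4, 0, 0, 0], [0, 0, 4, 0, 0, 0], [0, 0, 0, 0, 0, -4], [0, 0, 0, 0, 0, -5], [0, 0, 0, 0, 0, -5]], "force": 50}}

```text
clock: 6.65
position: [0.575, 0.258, 0.2114]
ee_rot: [-3.128, 0.289, -0.0]
force: [0.7, 0.6, -1.5]
width: 0.143
```

Request:
{"api": "move_arm", "payload": {"series": [[-0.1, -4.8, 0, 0, 0, 0], [-0.2, -4.8, 0, 0, 0, 0], [-0.1, -4.8, 0, 0, 0, 0], [-0.2, -4.8, 0, 0, 0, 0], [-0.1, -4.8, 0, 0, 0, 0], [-0.2, -4.8, 0, 0, 0, 0], [-0.1, -4.8, 0, 0, 0, 0], [-0.1, -4.6, 0, 0, 0, 0]]}}

```text
clock: 7.45
position: [0.5635, -0.1259, 0.2112]
ee_rot: [3.129, -0.283, -0.0]
force: [0.3, 0.1, -1.9]
width: 0.149
```

Request:
{"api": "move_arm", "payload": {"series": [[0, 0, 0, 0, 0, 0], [0, 0, 0, 0, 0, 0], [0, 0, 0, 0, 0, 0]]}}

```text
clock: 7.75
position: [0.5642, -0.1224, 0.2109]
ee_rot: [-3.128, 0.281, 0.0]
force: [0.7, 0.8, -2.9]
width: 0.154
```

```bash
python3 - <<'E'
from h import *
s=monitor.observe();R=cv2.Rodrigues(np.array(s['ee_rot']))[0];print(s['position'],np.degrees(np.arctan2(R[1,0],R[0,0])),s['force'],s['ft_torque'],s['width'])
a=imaging.get_image('scene');b=imaging.get_image('top');w=imaging.get_image('wrist')
# predicted hub bottom corners in wrist frame vs picture
T=lambda P:[s['position']+R@np.array(p) for p in P]
hub=[(x,y,z) for z in(.0194,.0514) for x in(-.018,.018) for y in(-.018,.018)]
print('hub pred',proj(w,T(hub),s).round(0).tolist())
u=proj(a,[[.565,-.124,.13]])[0].astype(int)
c=a['color'][u[1]-60:u[1]+40,u[0]-60:u[0]+70]
save(np.hstack([cv2.resize(w['color'][100:300,150:400],(400,320),interpolation=2),cv2.resize(c,(400,320),interpolation=2)]),'g2.png')
E
```

```text
[ 0.56420773 -0.12236931  0.21086693] -10.258509611732544 [ 0.74119254  0.81223368 -2.8781382 ] [ 0.08890044  0.0505952  -0.00488218] 0.1535078765073388
hub pred [[223.0, 265.0], [278.0, 265.0], [221.0, 214.0], [279.0, 214.0], [227.0, 242.0], [274.0, 242.0], [226.0, 197.0], [275.0, 197.0]]
```

View pics/g2.png

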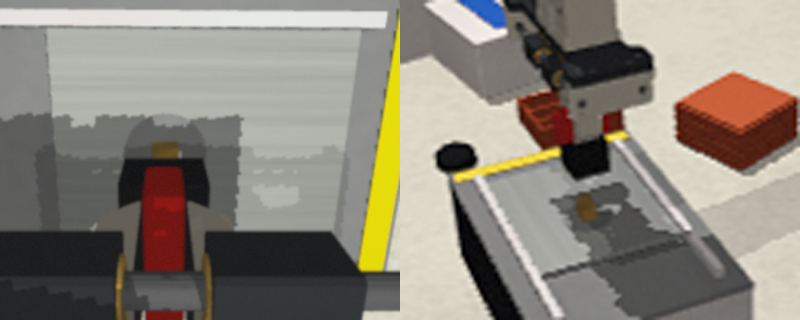

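The handle sits in line with the shaft. I'll shift +2 mm in x and start down.

Request:
{"api": "move_arm", "payload": {"series": [[0.2, 0, -1, 0, 0, 0], [0, 0, -1, 0, 0, 0], [0, 0, -0.7, 0, 0, 0], [0, 0, -0.4, 0, 0, 0], [0, 0, -0.4, 0, 0, 0], [0, 0, -0.4, 0, 0, 0], [0, 0, 0, 0, 0, 0], [0, 0, 0, 0, 0, 0]]}}

```text
clock: 8.7
position: [0.5663, -0.1239, 0.1719]
ee_rot: [3.129, -0.283, 0.0]
force: [-0.4, -0.5, -1.4]
width: 0.148
```

Request:
{"api": "move_arm", "payload": {"series": [[0, 0, -0.4, 0, 0, 0], [0, 0, -0.4, 0, 0, 0], [0, 0, -0.4, 0, 0, 0], [0, 0, 0, 0, 0, 0], [0, 0, 0, 0, 0, 0]]}}

```text
clock: 9.2
position: [0.5661, -0.1238, 0.1595]
ee_rot: [-3.129, 0.283, 0.001]
force: [-0.5, 0.8, -1.8]
width: 0.154
```

Request:
{"api": "move_arm", "payload": {"series": [[0, 0, -0.2, 0, 0, 0], [0, 0, -0.1, 0, 0, 0], [0, 0, -0.1, 0, 0, 0], [0, 0, 0, 0, 0, 0], [0, 0, 0, 0, 0, 0]]}}

```text
clock: 9.7
position: [0.5665, -0.1238, 0.1573]
ee_rot: [3.129, -0.283, 0.002]
force: [-5.0, 1.2, 15.0]
width: 0.15
```

It came home at the predicted height, with 15 N of contact. Now the tug along box +y.

Request:
{"api": "move_arm", "payload": {"series": [[0, 0.2, 0.1, 0, 0, 0], [0.04, 0.2, 0, 0, 0, 0], [0.04, 0.2, 0, 0, 0, 0], [0, 0, 0, 0, 0, 0], [0, 0, 0, 0, 0, 0]]}}

```text
clock: 10.2
position: [0.5672, -0.1186, 0.1574]
ee_rot: [3.128, -0.284, 0.001]
force: [-3.4, -2.2, 7.6]
width: 0.152
```

Request:
{"api": "move_arm", "payload": {"series": [[0.04, 0.2, 0, 0, 0, 0], [0.04, 0.2, 0, 0, 0, 0], [0, 0, 0, 0, 0, 0], [0, 0, 0, 0, 0, 0]]}}

```text
clock: 10.6
position: [0.5679, -0.1146, 0.1573]
ee_rot: [3.128, -0.284, 0.001]
force: [-2.9, -2.4, 7.4]
width: 0.148
```

Request:
{"api": "move_arm", "payload": {"series": [[0.04, 0.2, 0, 0, 0, 0], [0.04, 0.2, 0, 0, 0, 0], [0, 0, 0, 0, 0, 0], [0, 0, 0, 0, 0, 0]]}}

```text
clock: 11.0
position: [0.5686, -0.1108, 0.1574]
ee_rot: [3.128, -0.284, 0.001]
force: [-3.8, -2.1, 8.0]
width: 0.144
```

```bash
python3 - <<'E'
from h import *
s=monitor.observe();print(s['position'],s['force'],s['ft_torque'])
a=imaging.get_image('scene');w=imaging.get_image('wrist')
u=proj(a,[[.565,-.124,.13]])[0].astype(int)
save(np.hstack([cv2.resize(w['color'],(400,300)),cv2.resize(a['color'][u[1]-60:u[1]+40,u[0]-60:u[0]+70],(390,300),interpolation=2)]),'g3.png')
E
```

```text
[ 0.56864153 -0.11076719  0.15735062] [-3.75764112 -2.12828442  7.97988916] [-0.52756703  0.80043969  0.0091887 ]
```

View pics/g3.png

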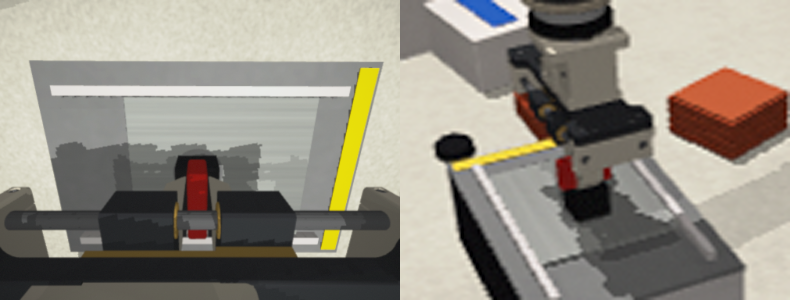

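13 mm of travel at constant low force with no firm stop, so the hatch is free and must not be turned. The wrist view shows the gap at the stripe end has grown. Sliding on open.

Request:
{"api": "move_arm", "payload": {"series": [[0.09, 0.5, 0, 0, 0, 0], [0.09, 0.5, 0, 0, 0, 0], [0.09, 0.5, 0, 0, 0, 0], [0.09, 0.5, 0, 0, 0, 0], [0.09, 0.5, 0, 0, 0, 0], [0.09, 0.5, 0, 0, 0, 0], [0, 0, 0, 0, 0, 0], [0, 0, 0, 0, 0, 0]]}}

```text
clock: 11.9
position: [0.5741, -0.0812, 0.1574]
ee_rot: [3.127, -0.284, 0.001]
force: [-2.8, -4.8, 8.0]
width: 0.148
```

Request:
{"api": "move_arm", "payload": {"series": [[0.04, 0.2, 0, 0, 0, 0], [0.04, 0.2, 0, 0, 0, 0], [0.02, 0.1, 0, 0, 0, 0], [0, 0, 0, 0, 0, 0], [0, 0, 0, 0, 0, 0], [0, 0, 0, 0, 0, 0]]}}

```text
clock: 12.5
position: [0.575, -0.0766, 0.1574]
ee_rot: [3.127, -0.285, 0.001]
force: [-2.7, -4.8, 7.5]
width: 0.153
```

Request:
{"api": "move_arm", "payload": {"series": [[0.02, 0.1, 0, 0, 0, 0], [0.02, 0.1, 0, 0, 0, 0], [0.02, 0.1, 0, 0, 0, 0], [0, 0, 0, 0, 0, 0], [0, 0, 0, 0, 0, 0], [0, 0, 0, 0, 0, 0]]}}

```text
clock: 13.1
position: [0.5755, -0.0738, 0.1574]
ee_rot: [3.126, -0.285, 0.001]
force: [-3.5, -5.7, 7.3]
width: 0.149
```

```bash
python3 - <<'E'
from h import *
s=monitor.observe();print(s['position'],s['force'],s['ft_torque'],s['width'],abs(s['dq']).max())
a=imaging.get_image('scene');w=imaging.get_image('wrist')
u=proj(a,[[.575,-.075,.13]])[0].astype(int)
save(np.hstack([cv2.resize(w['color'],(400,300)),cv2.resize(a['color'][u[1]-60:u[1]+40,u[0]-60:u[0]+70],(390,300),interpolation=2)]),'g4.png')
E
```

```text
[ 0.57554245 -0.073762    0.15737517] [-3.52992849 -5.70859233  7.34240004] [-1.18098008  0.78293263  0.11065484] 0.14916946258891187 0.0013586921149865015
```

View pics/g4.png

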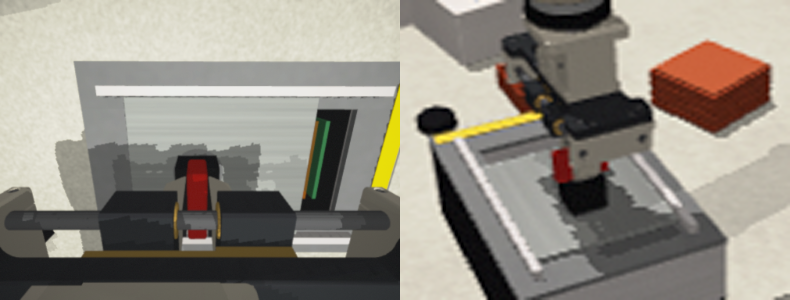

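The hatch is open: the compartment with its green board shows at (320,150), and the handle is seated and still. The TCP has moved 51 mm along the box's +y axis, so the hatch is at or within about 1 mm of its stop. Handing in.

```bash
python3 -c "
from h import *
print(workorder.sign_off()); s=monitor.observe(); print(s['clock'],s['position'],s['force'],s['width'])"
```

```text
the job is handed in; nothing more can be done
None
the job is handed in; nothing more can be done
```

I put the middle-sized red handle on the shaft, tugged the hatch, found it free, and slid it fully open without turning the handle. The job was handed in with the handle still gripped; no verdict is reported.

- **Seating:** the handle touched down at TCP z 0.1573 m, against 0.1574 m predicted for fully home. It held 0.1574 m from the tug to the last reading.
- **Tug:** the hatch moved 13 mm with only 2–3 N of resistance and no firm stop at 6–8 mm. I took it as not caught.
- **Final state:** the tool had moved about 51 mm along the hatch's opening direction, so the hatch is about 50 mm open. The closing force read about 6 N, the fingers were still closed on the handle (13.7 mm opening), and the arm was still. The last picture showed the compartment open and the handle seated.

**Not measured:** hatch travel and shaft angle were inferred from the tool's movement and the pictures. I didn't re-measure the bystanders' positions, but nothing touched them in the moves or pictures. The wrist camera appeared about 2 mm off sideways, and I allowed for that when lining up on the shaft.

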